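# Pull the orange drive cartridge from the recorder and shut it in the carry case

## Task

Draw the cartridge with the orange handle straight out of the recorder, keeping it level and not forcing it in its bay. Set it down gently, flat in the open carry case, and shut the case's lid fully. Leave the blue-handled cartridge home in its bay and everything else on the bench where it is.

Things in the scene. Friction and masses are not known exactly. Their poses are not given: they have to be found in the camera images.
- recorder: Black video recorder, 165 deep x 210 wide x 56 high (ribs to 61), fixed. Origin: underside, middle of the front face; x points into the recorder (front looks to -x, the robot), z up. Two bays side by side at y = +48 and -48, open in front: horizontal channels 63 wide, 31.5 high, floor 4 above the bench, 126 deep. Which bay holds which cartridge varies.
- orange_cart: The cartridge to take: loose grey box 120 long (x) x 60 wide (y) x 30 high, 0.25 to 0.5 kg, home in its bay with 1.5 mm play at sides and top, held by friction alone. Origin: the box's centre; x points to its rear. Its black bezel (x -68 to -60, 66 wide, z -15 to +21) stays outside the bay; with handle 164 long overall. Drawn out, it can lie on the bench, 4 mm lower.
- orange_cart_handle (a point): Middle of the bar of the fixed orange bail handle, at x -100, z +2 of orange_cart (same axes). The bar is 8 thick, level, 56 long along y, joined to the bezel by two arms at y +-28: the opening between bar and bezel is 28 (x) by 48 (y), free from above and below.
- blue_cart: The same cartridge with a blue handle in the other bay; to be left home. Origin and axes as orange_cart.
- case: Dark grey carry case, box 200 long (x) x 144 wide (y) x 46 high without lid, walls 6 thick, inside floor (grey lining) 6 above the bench, inside 188 x 132; fixed. Origin: underside, middle of the hinge side (the far side); its x axis points from the box out over the hinge, so the box reaches from x = 0 to -200; yellow catches on the near side at x = -200. A cartridge fits lengthwise (along x), either way round.
- case_lid (a joint): Angle of the case's lid (rad): 0 shut, 1.95 fully open (leaning away from the robot). It stays where it is left (stiff hinge, 0.25 N m). The lid is a slab 200 long x 144 wide x 14 thick; its inner face lies on the box's rim when shut. From upright it can be pushed shut at its outer face.
- lid_hinge (a point): Middle of the hinge axis, 46 above the bench; the axis lies along the case's y. Axes as the case.
- lid_edge (a point): Middle of the lid's free edge, half-way through its thickness, 200 from the hinge; moves with the lid.
- screwdriver: Bystander: blue-handled screwdriver 190 long, lying between recorder and case. Origin: underside of its middle.
- pliers: Bystander: yellow-handled pliers 165 long. Origin: underside, near the middle.
- remote: Bystander: black remote control 150 x 46 x 18. Origin: centre of its underside.
Not all that is in view belongs to the job. What is shaped like the orange_cart but green, turquoise or yellow is not meant.

How it is judged:
On the way, in this order (a step that is already met when the one before it is completed fails the run):
1. the orange cartridge is drawn wholly out of its bay, level (x of orange_cart in the frame of recorder below -0.061 m and angle between orange_cart's own z axis and vertical below 0.17 rad), for 0.1 s.
2. the orange cartridge lies flat on the case's floor, let go (x of orange_cart in the frame of case between -0.2 and 0 m and y of orange_cart in the frame of case between -0.045 and 0.045 m and z of orange_cart in the frame of case below 0.025 m and angle between orange_cart's own z axis and vertical below 0.06 rad and contact force between orange_cart and the fingers below 0.1 N), for 0.2 s.
At the end, for the whole second after the job is handed in: The orange cartridge lies flat (within 3.5 degrees) and still on the case's inside floor, the lid is shut (within 0.04 rad), and the blue cartridge is home within 8 mm (x of orange_cart in the frame of case between -0.2 and 0 m and y of orange_cart in the frame of case between -0.045 and 0.045 m and z of orange_cart in the frame of case below 0.025 m and angle between orange_cart's own z axis and vertical below 0.06 rad and linear speed of orange_cart below 0.02 m/s and value of joint case_lid below 0.04 rad and distance of blue_cart from where it was at the start of the episode below 0.008 m); the robot touches nothing.
It fails at once if the orange cartridge is tipped more than 11 degrees from level (angle between orange_cart's own z axis and vertical above 0.19 rad).
It fails at once if the orange cartridge is forced in its bay (over 25 N on the recorder) (contact force between orange_cart and recorder above 25 N).
It fails at once if the orange cartridge is dropped or slammed into the case (moving faster than 0.5 m/s inside it) (x of orange_cart in the frame of case between -0.2 and 0 m and y of orange_cart in the frame of case between -0.07 and 0.07 m and z of orange_cart in the frame of case below 0.05 m and linear speed of orange_cart above 0.5 m/s).
It fails at once if the blue cartridge is moved in its bay by more than 8 mm (distance of blue_cart from where it was at the start of the episode above 0.008 m).
It fails at once if the screwdriver, pliers or remote control is moved by more than 30 mm (distance of any of screwdriver, pliers, remote from where it was at the start of the episode above 0.03 m).
It also fails if it takes over 70 s, if anything falls off the work surface, if the arm or the gripper's body presses on something with over 40 N, if the wrist force passes 120 N, or if a joint passes its speed limit or range.

## Robot

A 6-joint arm with a two-finger parallel gripper is mounted at the origin on the work surface. World frame = base frame: x ahead of the robot, y to its left, z up, the work surface at z = 0. Lengths are in m, angles in rad, forces in N, time in s.
With the tool pointing down it reaches from about 0.35 to 0.975 m from the base axis. Payload 4.9 kg.
Tool frame: the origin (TCP) lies midway between the tips of the shut fingers; the grasp point (between the pads) lies 19 mm behind it; z points along the fingers, y is the line along which they close (so a half turn about z gives the same grasp; the last joint's range is limited). The gripper opens to 85 mm and grips with 20 to 120 N. Pads are 22 mm wide; open, the fingers measure 114 mm over their backs; the gripper's body (76 mm by 85 mm) begins 54 mm behind the grasp point. The pads swing forward as they close: fully open they stand 13 mm farther back than shut.
Start: joints at [1.127, 0.053, 1.613, -0, 1.476, -0.119], TCP at [0.199, 0.592, 0.231] pointing down, gripper open.
Joint ranges: [-3.01, 3.01], [-1.01, 2.22], [0.06, 2.58], [-1.02, 4.17], [0.09, 2.62], [-3.14, 3.14]. Speed limits (rad/s): [2.57, 2.57, 3.14, 3.14, 3.14, 3.14].

## Interface

Orientations are given as a rotation vector (axis times angle).
In Python, from station import telemetry, optics, ctrl gives the robot as it stands.
- The arm moves only by the shell command python3 -m pendant 'ROWS' [FORCE]. ROWS is JSON, one flat list of numbers, 7 for each row, row after row: the turn, a rotation vector about the tool's x, y, z as a fraction of full scale, then the shift along the tool's x, y, z as a fraction of full scale, then the opening, from 0 (shut) to 1 (fully open). In form: [ax, ay, az, tx, ty, tz, fingers, ax, ay, az, tx, ty, tz, fingers, ...]. A call has 1 to 12 rows; each row is the pose to reach, as a shift and turn from the pose commanded when the call began, along the tool's axes at that moment; what a row does not reach only later rows make up. Full scale, the value 1, is 300 mm for a shift and 30 degrees for a turn. A row lasts 1/8 s, in which the tool goes at most 62.5 mm and 10.7 degrees, less where a joint would pass 70% of its speed; a pose out of reach is approached as far as the arm can. A call with a number of a shift or a turn outside -1 to 1 is refused whole. A call with a gripper value outside its range is refused whole. The fingers move at their own pace and stop on an object; FORCE is the grip in N (left out, the last holds). Time passes only in rows, so rows that repeat a pose let the fingers close. It gives the time, the measured TCP pose, the force, the opening and the grip force at its end, in the units of the state.
- telemetry.get_obs(): the state, without advancing time (a new reading comes with each control period).
- optics.get_image(name): name is "side" or "top" or "wrist"; returns a dict with "image" (384x512x3 uint8, red, green, blue), "depth" (384x512 float32, m along the optical axis (not along the pixel's ray), 0 where there is no reading), "fx", "fy", "cx", "cy" (pixels), "dist_coeffs" ([k1, k2, p1, p2, k3] as OpenCV has them; the pictures are not rectified), "rvec" (rotation vector, rad) and "tvec" (3), from world to camera coordinates, as OpenCV has them. Camera axes: x right, y down, z forward; pixel columns grow to the right and rows downward; lengths in m; the calibration is good to about 2 mm. A picture is of the moment at which its call begins.
- ctrl.finish_job(): hands the job in; it is judged then, once.
The state is a dict: "t": time; "q": joint angles; "dq": joint speeds; "effort": joint torques, N m; "tool_pos": TCP position; "tool_rot": TCP orientation; "contact_force": force on the tool from outside, world axes, zero at the start; "wrist_torque": the same for the moment, N m; "opening": finger opening in m; "grip_force": force on a finger pad.
Only numpy, scipy, OpenCV 4.12 (cv2) and the standard library are available. Lean on these libraries where they do the work, as an engineer would, in place of code of your own. Each camera call takes 0.05 s, during which the arm holds its last target. There are 200 camera calls.

## Working session

There is one attempt and no reset: what is moved stays moved. The work goes in short steps, Python scripts to look and compute and a shell command to move; the robot and the scene stay as the last step left them, time stands still between calls to the robot, and variables do not carry over. Pictures are saved under pics/ and viewed, at most 11 in all, crops included, and the job is handed in when it is done.

```bash
mkdir -p pics
cat > h.py <<'E'
import numpy as np, cv2
from station import telemetry, optics, ctrl
def grab(n):
    d=optics.get_image(n); return d
def save(d,p): cv2.imwrite(p,d["image"][:,:,::-1])
def cloud(d):
    "world xyz per pixel from depth"
    h,w=d["depth"].shape
    u,v=np.meshgrid(np.arange(w),np.arange(h))
    K=np.array([[d["fx"],0,d["cx"]],[0,d["fy"],d["cy"]],[0,0,1]])
    n=cv2.undistortPoints(np.stack([u,v],-1).reshape(-1,1,2).astype(float),K,np.array(d["dist_coeffs"],float)).reshape(h,w,2)
    z=d["depth"][...,None]
    P=np.concatenate([n*z,z],-1)
    R=cv2.Rodrigues(np.array(d["rvec"],float))[0]
    return (P-np.array(d["tvec"]))@R
E
python3 - <<'E'
from h import *
ims=[]
for n in("top","side"):
    d=grab(n); np.savez(f"{n}0.npz",**d); save(d,f"pics/{n}0.png")
    print(n,d["depth"].min(),d["depth"].max(),d["tvec"])
print(telemetry.get_obs())
E
```

```text
top 0.0 2.100586 [0.01826313 0.47162465 1.00389718]
side 0.0 3.9998672 [-0.43593206  0.18201034  1.41505532]
{'t': 0.1, 'q': array([ 1.12699456e+00,  5.32923928e-02,  1.61415453e+00, -1.70711930e-05,
        1.47601914e+00, -1.19003225e-01]), 'dq': array([ 0.00073506, -0.0018811 , -0.0022041 ,  0.00020996,  0.00137   ,
       -0.00026243]), 'effort': array([ 2.47258968e-04, -3.94899273e+01, -3.71363997e+01, -7.02999660e-05,
        3.84012747e-03,  2.59977605e-05]), 'tool_pos': array([0.19920894, 0.5918029 , 0.2301863 ]), 'tool_rot': array([-5.07868502e-01, -3.09975805e+00,  2.83395343e-03]), 'contact_force': array([ 0.07007162,  0.41606749, -0.53919741]), 'wrist_torque': array([-0.04564694, -0.00128792, -0.03295184]), 'grip_force': 0.0, 'opening': 0.08518737206804146}
```

View pics/top0.png

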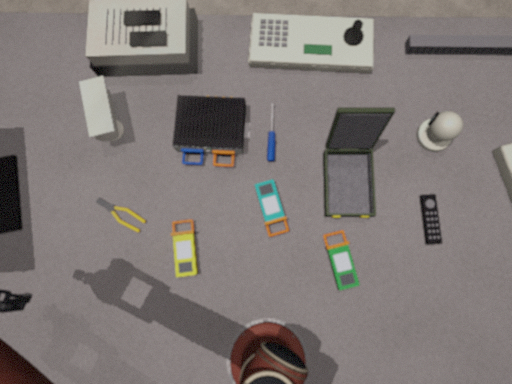

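View pics/side0.png

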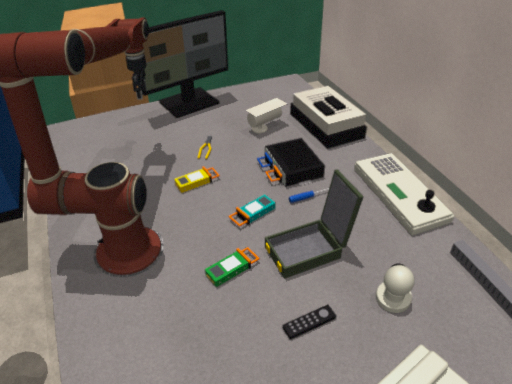

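Top view: recorder at about (210,123), with the orange handle at (224,158) and the blue at (193,157). The case is at (350,183) with its lid up at (360,130). The screwdriver is at (271,135). The green, turquoise and yellow decoys lie nearer the robot.

Run:
```python
from h import *
d=dict(np.load("top0.npz")); P=cloud(d); hsv=cv2.cvtColor(d["image"],cv2.COLOR_RGB2HSV)
def reg(u0,u1,v0,v1):
    m=np.zeros(P.shape[:2],bool); m[v0:v1,u0:u1]=1; return m
H,S,V=hsv[...,0],hsv[...,1],hsv[...,2]
ok=d["depth"]>0
print("cam height", -(cv2.Rodrigues(d["rvec"])[0].T@d["tvec"]))
def rep(n,m):
    q=P[m&ok]; c=q[:,:2].astype(np.float32); print(n,len(q),"med",np.median(q,0).round(4),"rect",[np.round(x,4) for x in cv2.minAreaRect(c)[:2]],round(cv2.minAreaRect(c)[2],1),"z",np.percentile(q[:,2],[5,95]).round(3))
rep("orange",reg(208,240,145,172)&(H>4)&(H<18)&(S>150)&(P[...,2]>.012))
rep("blue",reg(178,208,145,170)&(H>105)&(H<130)&(S>120)&(P[...,2]>.012))
rep("rec top",reg(165,255,85,165)&(P[...,2]>.052)&(P[...,2]<.07))
rep("case rim",reg(315,385,140,225)&(P[...,2]>.035)&(P[...,2]<.05))
rep("case floor",reg(315,385,140,225)&(P[...,2]>.002)&(P[...,2]<.012)&reg(332,368,156,210))
rep("catches",reg(315,385,205,225)&(H>20)&(H<35)&(S>150))
rep("lid",reg(315,400,98,160)&(P[...,2]>.06))
q=P[reg(315,400,98,160)&(P[...,2]>.06)&ok]; q0=q.mean(0); n=np.linalg.svd(q-q0,full_matrices=False)[2][2]; print("lid plane n",n,"c",q0,"zmax",q[:,2].max())
rep("scr",reg(262,282,98,165)&(S>60)&(H>95)&(H<130))
```

```text
cam height [0.28473774 0.00593866 1.07212968]
orange 150 med [0.5988 0.1516 0.0288] rect [array([0.5856, 0.1488]), array([0.044 , 0.0654])] 0.9 z [0.021 0.043]
blue 158 med [0.6026 0.241  0.0281] rect [array([0.5888, 0.2446]), array([0.066 , 0.0439])] 87.4 z [0.022 0.043]
rec top 3567 med [0.6902 0.1937 0.0578] rect [array([0.6927, 0.195 ]), array([0.2108, 0.168 ])] 88.3 z [0.054 0.064]
case rim 696 med [ 0.5187 -0.2504  0.046 ] rect [array([ 0.5167, -0.2314]), array([0.2061, 0.1453])] 1.1 z [0.036 0.049]
case floor 1907 med [ 0.5215 -0.2406  0.0071] rect [array([ 0.5229, -0.2412]), array([0.1087, 0.1696])] 89.7 z [0.004 0.01 ]
catches 23 med [ 0.4136 -0.2012  0.039 ] rect [array([ 0.4149, -0.2323]), array([0.0046, 0.1044])] 1.1 z [0.024 0.043]
lid 2199 med [ 0.6383 -0.2267  0.1782] rect [array([ 0.6407, -0.2288]), array([0.0474, 0.1439])] 0.9 z [0.072 0.243]
lid plane n [-0.9825564  -0.01078968  0.18565154] c [ 0.63819721 -0.22680913  0.17106665] zmax 0.24742099829148964
scr 223 med [0.6273 0.0026 0.0245] rect [array([0.6307, 0.0024]), array([0.0243, 0.0936])] 87.6 z [0.017 0.028]
```

```bash
cat >> h.py <<'E'
from scipy.spatial.transform import Rotation as Ro
def tool(yaw):
    "tool down, closing axis y at world angle yaw(deg)"
    y=np.array([np.cos(np.radians(yaw)),np.sin(np.radians(yaw)),0]); z=np.array([0,0,-1.]); return Ro.from_matrix(np.stack([np.cross(y,z),y,z],1))
def go(p,yaw):
    o=telemetry.get_obs(); R=Ro.from_rotvec(o["tool_rot"])
    s=R.inv().apply(np.array(p)-o["tool_pos"])/.3; a=(R.inv()*tool(yaw)).as_rotvec()/np.radians(30)
    print("t",round(o["t"],2),"pos",o["tool_pos"].round(4),"open",round(o["opening"],4),"turn",a.round(3),"shift",s.round(3))
E
python3 - <<'E'
from h import *
go([.5687,.151,.15],-1.8)
E
```

```text
t 0.1 pos [0.1992 0.5918 0.2302] open 0.0852 turn [-3.00e-03  2.00e-03  2.44e+00] shift [-1.636 -0.999  0.269]
```

```bash
python3 -m pendant '[0,0,0.25,-0.2,-0.12,0,0.4, 0,0,0.5,-0.4,-0.25,0,0.4, 0,0,0.75,-0.6,-0.37,0,0.4, 0,0,1,-0.8,-0.5,0,0.4, 0,0,1,-0.8,-0.5,0,0.4, 0,0,1,-0.8,-0.5,0,0.4, 0,0,1,-0.8,-0.5,0,0.4]'
python3 -c "
from h import *
go([.5687,.151,.15],-1.8)"
```

```text
t: 0.98
tool_pos: [0.3786, 0.3738, 0.231]
tool_rot: [-1.293, -2.863, 0.0]
contact_force: [-0.4, 1.6, -0.2]
opening: 0.0344
grip_force: 0.0
t 0.97 pos [0.3786 0.3738 0.231 ] open 0.0344 turn [-1.00e-03 -1.00e-03  1.44e+00] shift [-0.976 -0.016  0.269]
```

```bash
python3 -m pendant '[0,0,0.25,-0.2,0,0.05,0.25, 0,0,0.5,-0.4,0,0.1,0.25, 0,0,0.75,-0.6,-0.01,0.15,0.25, 0,0,1,-0.8,-0.015,0.2,0.25, 0,0,1,-0.97,-0.016,0.22,0.25, 0,0,1,-0.976,-0.016,0.22,0.25, 0,0,1,-0.976,-0.016,0.22,0.25, 0,0,1,-0.976,-0.016,0.22,0.25]'
python3 -c "
from h import *
go([.5687,.151,.15],-1.8)
d=grab('wrist'); np.savez('w1.npz',**d); save(d,'pics/w1.png')"
```

```text
t: 1.98
tool_pos: [0.5683, 0.1524, 0.1655]
tool_rot: [-1.987, -2.433, -0.001]
contact_force: [-0.3, -0.1, -0.6]
opening: 0.0218
grip_force: 0.0
t 1.98 pos [0.5683 0.1524 0.1655] open 0.0218 turn [ 0.    -0.001  0.444] shift [-0.005  0.     0.052]
```

View pics/w1.png

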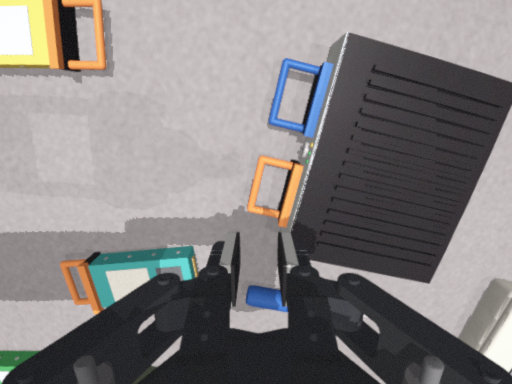

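Wrist view: the orange handle is at about (270,187), with its bar's left side near (257,185). The blue handle is at (297,97), and the fingers at (258,265).

Run:
```python
from h import *
d=dict(np.load("w1.npz")); P=cloud(d); hsv=cv2.cvtColor(d["image"],cv2.COLOR_RGB2HSV); H,S,V=[hsv[...,i] for i in range(3)]
for n,(u0,u1,v0,v1),lo,hi in(("o",(240,310,145,230),4,18),("b",(260,340,50,145),105,130)):
    m=np.zeros(H.shape,bool); m[v0:v1,u0:u1]=1; m&=(H>=lo)&(H<=hi)&(S>120)&(d["depth"]>0)
    q=P[m]; ax=np.array([.9995,-.0314]); ay=np.array([.0314,.9995])
    h=q[(q[:,2]>.012)&(q[:,2]<.032)]
    X=h[:,:2]@ax; Y=h[:,:2]@ay
    r=cv2.minAreaRect(h[:,:2].astype(np.float32)); print(n,len(h),r,"X",np.percentile(X,[1,99]).round(4),"Y",np.percentile(Y,[1,99]).round(4))
    b=h[X<np.percentile(X,1)+.008]; print(" bar",b.mean(0),"line",cv2.fitLine(b[:,:2].astype(np.float32),cv2.DIST_L2,0,.01,.01).ravel())
go([.5687,.151,.15],-1.8)
```

```text
o 818 ((0.5820923447608948, 0.15037187933921814), (0.06513256579637527, 0.040233250707387924), 87.28466796875) X [0.5575 0.5933] Y [0.1368 0.1991]
 bar [0.56599323 0.15124453 0.02350553] line [0.02802787 0.99960715 0.56599325 0.15124454]
b 969 ((0.5841951966285706, 0.24509431421756744), (0.06270205974578857, 0.0363842211663723), 88.3564224243164) X [0.5583 0.5943] Y [0.2323 0.2942]
 bar [0.56967809 0.24625448 0.02362937] line [0.03397605 0.99942267 0.56967807 0.24625447]
t 2.02 pos [0.5684 0.1523 0.1656] open 0.0211 turn [ 0.001 -0.     0.444] shift [-0.004  0.     0.052]
```

```bash
python3 -m pendant '[0,0,0.2,0,0,0.05,0.24, 0,0,0.45,0,0,0.1,0.24, 0,0,0.45,0,0,0.1,0.24, 0,0,0.45,0,0,0.1,0.24]'
python3 -c "
from h import *
go([.567,.151,.008],-2)"
```

```text
t: 2.52
tool_pos: [0.5691, 0.1514, 0.1361]
tool_rot: [2.259, 2.183, 0.001]
contact_force: [0.6, -0.3, 1.2]
opening: 0.0207
grip_force: 0.0
t 2.52 pos [0.5691 0.1514 0.1361] open 0.0207 turn [ 0.002 -0.     0.002] shift [-0.002 -0.007  0.427]
```

```bash
python3 -m pendant '[0,0,0,-0.002,-0.007,0.1,0.24, 0,0,0,-0.002,-0.007,0.2,0.24, 0,0,0,-0.002,-0.007,0.28,0.24, 0,0,0,-0.002,-0.007,0.34,0.24, 0,0,0,-0.002,-0.007,0.38,0.24, 0,0,0,-0.002,-0.007,0.41,0.24, 0,0,0,-0.002,-0.007,0.425,0.24, 0,0,0,-0.002,-0.007,0.425,0.24, 0,0,0,-0.002,-0.007,0.425,0.24]'
python3 -c "
from h import *
go([.567,.151,.008],-2)
d=grab('side'); save(d,'pics/s1.png')"
```

```text
t: 3.65
tool_pos: [0.5669, 0.1502, 0.0086]
tool_rot: [-2.262, -2.18, 0.0]
contact_force: [-5.9, -0.9, 4.9]
opening: 0.0203
grip_force: 0.0
t 3.65 pos [0.5669 0.1502 0.0086] open 0.0203 turn [-0.001  0.    -0.003] shift [0.003 0.    0.002]
```

```bash
python3 -m pendant '[0,0,0,0,0,0,0.24]'
python3 - <<'E'
import cv2
a=cv2.imread('pics/s1.png')[120:210,230:350]; cv2.imwrite('pics/s1c.png',cv2.resize(a,None,fx=6,fy=6,interpolation=cv2.INTER_CUBIC))
E
```

```text
t: 3.82
tool_pos: [0.5669, 0.1503, 0.0087]
tool_rot: [-2.262, -2.18, 0.0]
contact_force: [-4.3, -0.4, 6.0]
opening: 0.0206
grip_force: 0.0
```

View pics/s1c.png

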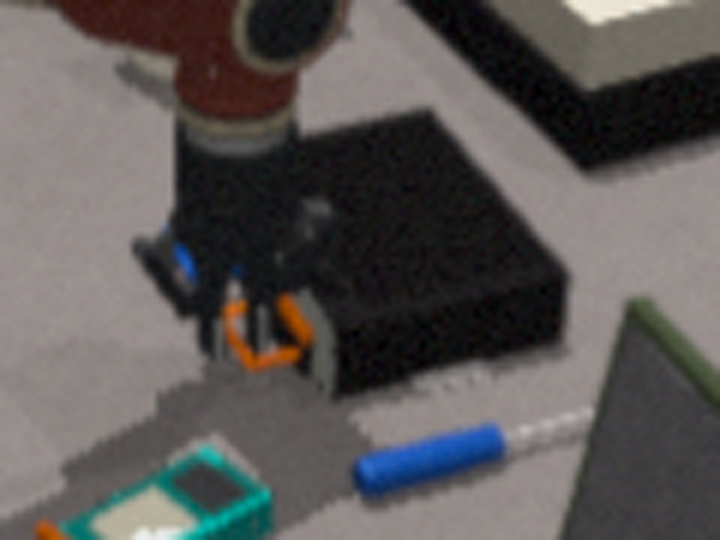

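```bash
python3 -m pendant '[0,0,0,0,-0.02,0,0.24, 0,0,0,0,-0.05,0,0.24, 0,0,0,0,-0.09,0,0.24, 0,0,0,0,-0.13,0,0.24, 0,0,0,0,-0.17,0,0.24, 0,0,0,0,-0.2,0,0.24, 0,0,0,0,-0.2,0,0.24]'
python3 -m pendant '[0,0,0,0,-0.03,0,0.24, 0,0,0,0,-0.08,0,0.24, 0,0,0,0,-0.13,0,0.24, 0,0,0,0,-0.18,0,0.24, 0,0,0,0,-0.23,0,0.24, 0,0,0,0,-0.27,0,0.24, 0,0,0,0,-0.3,0,0.24, 0,0,0,0,-0.31,0,0.24, 0,0,0,0,-0.31,0,0.24]'
python3 -c "
from h import *
go([.567,.151,.008],-2)
d=grab('side'); save(d,'pics/s2.png')
d=grab('top'); np.savez('top2.npz',**d)"
```

```text
t: 4.7
tool_pos: [0.5052, 0.1524, 0.0072]
tool_rot: [-2.26, -2.179, 0.003]
contact_force: [0.1, 0.2, 0.3]
opening: 0.0207
grip_force: 0.0
t: 5.82
tool_pos: [0.4135, 0.1558, 0.0077]
tool_rot: [-2.261, -2.18, 0.001]
contact_force: [0.5, -0.2, -0.1]
opening: 0.0205
grip_force: 0.0
t 5.83 pos [0.4135 0.1558 0.0077] open 0.0205 turn [-0.002  0.    -0.004] shift [ 0.003  0.512 -0.001]
```

View pics/s2.png

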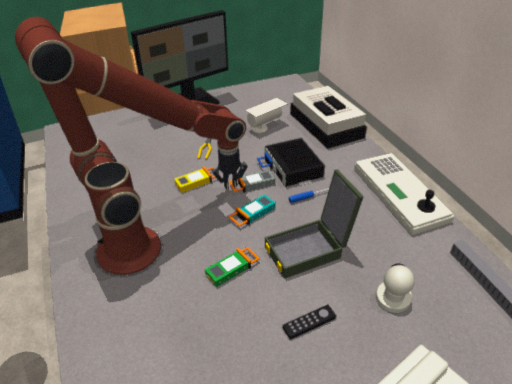

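The side view shows the grey cartridge drawn out, at about (258,180), with the handle under the gripper at (238,185). I'll lift clear and look from above.

```bash
python3 -m pendant '[0,0,0,0,0,-0.03,0.24, 0,0,0,0,0,-0.1,0.24, 0,0,0,0,0,-0.2,0.24, 0,0,-0.3,0,0.05,-0.35,0.6, 0,0,-0.6,0,0.1,-0.5,1, 0,0,-1,0,0.15,-0.5,1, 0,0,-1,0,0.15,-0.5,1, 0,0,-1,0,0.15,-0.5,1]'
python3 - <<'E'
from h import *
d=grab('wrist'); np.savez('w2.npz',**d); save(d,'pics/w2.png')
d=grab('top'); np.savez('top2.npz',**d); P=cloud(d)
u=np.array([np.cos(np.radians(-2)),np.sin(np.radians(-2))])
go([.51,.152,.15],88)
E
```

```text
t: 6.92
tool_pos: [0.4579, 0.1541, 0.1569]
tool_rot: [-1.623, -2.688, 0.002]
contact_force: [-0.4, 0.2, 0.9]
opening: 0.0858
grip_force: 0.0
t 7.03 pos [0.4578 0.1541 0.1567] open 0.0857 turn [-0.003 -0.004 -2.006] shift [-0.087  0.151  0.022]
```

View pics/w2.png

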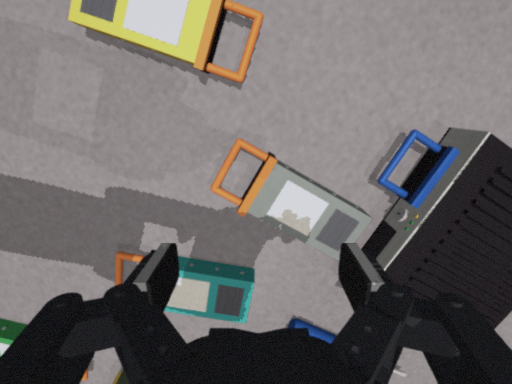

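The wrist view shows the cartridge fully out: handle at (240,172), box from (258,190) to (345,235), upright. The turquoise decoy is at (215,290).

```bash
cat >> h.py <<'E'
def comp(d,P,seed,lo,hi):
    m=((P[...,2]>lo)&(P[...,2]<hi)&(d["depth"]>0)).astype(np.uint8)
    _,L=cv2.connectedComponents(m); return L==L[seed[1],seed[0]]
E
python3 - <<'E'
from h import *
d=dict(np.load("w2.npz")); P=cloud(d)
for n,s in(("cart",(325,205)),("label",(295,205)),("turq",(232,300))):
    m=comp(d,P,s,.022,.036); q=P[m]; print(n,len(q),cv2.minAreaRect(q[:,:2].astype(np.float32)),np.median(q[:,2]))
hsv=cv2.cvtColor(d["image"],cv2.COLOR_RGB2HSV); m=(hsv[...,0]>4)&(hsv[...,0]<18)&(hsv[...,1]>120)&(d["depth"]>0); m[:130]=0;m[225:]=0;m[:,:200]=0;m[:,285:]=0
q=P[m]; print("handle",cv2.minAreaRect(q[:,:2].astype(np.float32)))
E
```

```text
cart 6526 ((0.5149384140968323, 0.15222927927970886), (0.0666952133178711, 0.1284758746623993), 87.93291473388672) 0.029491705471776146
label 6526 ((0.5149384140968323, 0.15222927927970886), (0.0666952133178711, 0.1284758746623993), 87.93291473388672) 0.029491705471776146
turq 3582 ((0.4677690863609314, 0.008617464452981949), (0.09929859638214111, 0.061579421162605286), 17.95957374572754) 0.02950079989137222
handle ((0.4383031725883484, 0.1466740071773529), (0.04744376614689827, 0.08172472566366196), 0.7453093528747559)
```

```bash
python3 -m pendant '[0,0,-0.3,-0.03,0.05,0,1, 0,0,-0.6,-0.06,0.1,0,1, 0,0,-1,-0.085,0.14,0,1, 0,0,-1,-0.085,0.14,0,1, 0,0,-1,-0.085,0.14,0,1]'
python3 -m pendant '[0,0,-0.3,0,0,0,1, 0,0,-0.6,0,0,0,1, 0,0,-1,0,0,0,1, 0,0,-1,0,0,0,1, 0,0,-1,0,0,0,1]'
python3 -c "
from h import *
go([.512,.1522,.003],88)"
```

```text
t: 7.65
tool_pos: [0.5071, 0.1513, 0.1573]
tool_rot: [-0.872, -3.017, 0.001]
contact_force: [0.3, 0.2, -0.2]
opening: 0.0855
grip_force: 0.0
t: 8.28
tool_pos: [0.5076, 0.1513, 0.1578]
tool_rot: [-0.063, -3.141, 0.0]
contact_force: [-0.2, 0.4, -0.8]
opening: 0.0855
grip_force: 0.0
t 8.28 pos [0.5076 0.1513 0.1578] open 0.0855 turn [-0.    -0.    -0.009] shift [-0.014  0.003  0.516]
```

```bash
python3 -m pendant '[0,0,-0.009,-0.014,0.003,0.1,1, 0,0,-0.009,-0.014,0.003,0.22,1, 0,0,-0.009,-0.014,0.003,0.34,1, 0,0,-0.009,-0.014,0.003,0.42,1, 0,0,-0.009,-0.014,0.003,0.48,1, 0,0,-0.009,-0.014,0.003,0.51,1, 0,0,-0.009,-0.014,0.003,0.514,1, 0,0,-0.009,-0.014,0.003,0.514,0.6, 0,0,-0.009,-0.014,0.003,0.514,0.5, 0,0,-0.009,-0.014,0.003,0.514,0.5, 0,0,-0.009,-0.014,0.003,0.514,0.5]' 60
python3 -m pendant '[0,0,0,0,0,-0.01,0.5, 0,0,0,0,0,-0.04,0.5, 0,0,0,0,0,-0.1,0.5, 0,0,0,0,0,-0.1,0.5]'
python3 -c "
from h import *
go([.512,.1522,.003],88)
d=grab('side'); save(d,'pics/s3.png')
a=cv2.imread('pics/s3.png')[110:230,180:340]; cv2.imwrite('pics/s3c.png',cv2.resize(a,None,fx=5,fy=5,interpolation=cv2.INTER_CUBIC))
"
```

```text
t: 9.65
tool_pos: [0.5135, 0.1522, 0.0051]
tool_rot: [0.05, 3.139, 0.0]
contact_force: [-0.4, -0.3, 4.9]
opening: 0.0586
grip_force: 68.1
t: 10.15
tool_pos: [0.514, 0.1523, 0.0361]
tool_rot: [0.05, 3.137, 0.001]
contact_force: [0.6, -0.5, -4.0]
opening: 0.0588
grip_force: 67.3
t 10.15 pos [0.514  0.1523 0.0361] open 0.0588 turn [0.002 0.009 0.005] shift [ 0.007 -0.001  0.11 ]
```

View pics/s3c.png

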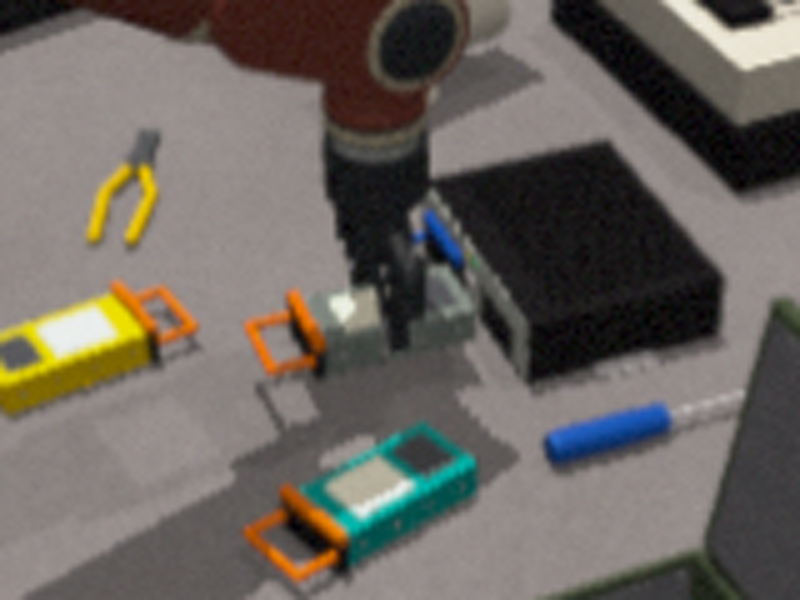

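The crop shows the cartridge held level between the fingers and clear of the bench. Nothing else has been disturbed.

```bash
python3 -m pendant '[0,0,0,0,0,-0.06,0.5, 0,0,0,0,0,-0.16,0.5, 0,0,0,0,-0.03,-0.26,0.5, 0,0,0,0,-0.1,-0.34,0.5, 0,0,0,0,-0.2,-0.36,0.5, 0,0,0,0,-0.32,-0.36,0.5, 0,0,0,0,-0.44,-0.36,0.5, 0,0,0,0,-0.56,-0.36,0.5, 0,0,0,0,-0.66,-0.36,0.5, 0,0,0,0,-0.74,-0.36,0.5, 0,0,0,0,-0.78,-0.36,0.5, 0,0,0,0,-0.8,-0.36,0.5]'
python3 -c "
from h import *
go([.5325,-.2313,.15],91)"
```

```text
t: 11.7
tool_pos: [0.5045, -0.0881, 0.1419]
tool_rot: [0.051, 3.141, 0.0]
contact_force: [-0.6, 0.6, -3.8]
opening: 0.0587
grip_force: 67.2
t 11.7 pos [ 0.5045 -0.0881  0.1419] open 0.0587 turn [ 0.001  0.001 -0.096] shift [-0.109 -0.474 -0.027]
```

```bash
python3 -m pendant '[0,0,-0.03,-0.02,-0.06,0,0.5, 0,0,-0.06,-0.05,-0.16,0,0.5, 0,0,-0.1,-0.08,-0.28,0,0.5, 0,0,-0.1,-0.1,-0.38,0,0.5, 0,0,-0.1,-0.109,-0.44,0,0.5, 0,0,-0.1,-0.109,-0.474,0,0.5, 0,0,-0.1,-0.109,-0.474,0,0.5, 0,0,-0.1,-0.109,-0.474,0,0.5]'
python3 - <<'E'
from h import *
go([.5325,-.2313,.015],91)
d=grab('wrist'); np.savez('w3.npz',**d); save(d,'pics/w3.png')
P=cloud(d); ok=d["depth"]>0
m=ok&(P[...,2]>.036)&(P[...,2]<.052)&(P[...,0]<.63)&(P[...,0]>.38)&(P[...,1]<-.14)
print(m.sum(),cv2.minAreaRect(P[m][:,:2].astype(np.float32)),np.percentile(P[m],[1,99],axis=0))
E
```

```text
t: 12.7
tool_pos: [0.5325, -0.2301, 0.1415]
tool_rot: [0.033, -3.141, -0.001]
contact_force: [0.1, -0.3, -5.0]
opening: 0.0583
grip_force: 67.2
t 12.7 pos [ 0.5325 -0.2301  0.1415] open 0.0583 turn [ 0.001 -0.001  0.007] shift [ 0.    -0.004  0.422]
3702 ((0.4963642954826355, -0.2324254810810089), (0.17066480219364166, 0.14543627202510834), 1.1525495052337646) [[ 0.41190097 -0.30498508  0.03615521]
 [ 0.57805553 -0.15970326  0.04671717]]
```

View pics/w3.png

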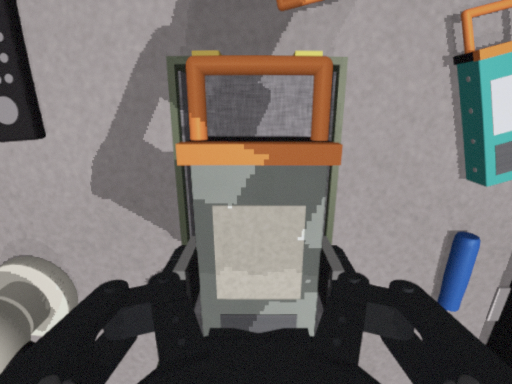

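The wrist view shows the cartridge over the case: handle bar at (260,65), just inside the near rim at y≈60, and sides inside the walls at x≈178 and 338. I'll shift slightly toward the robot and lower gently.

```bash
python3 -m pendant '[0,0,0,0.011,-0.006,0.03,0.5, 0,0,0,0.011,-0.006,0.08,0.5, 0,0,0,0.011,-0.006,0.14,0.5, 0,0,0,0.011,-0.006,0.2,0.5, 0,0,0,0.011,-0.006,0.25,0.5, 0,0,0,0.011,-0.006,0.29,0.5, 0,0,0,0.011,-0.006,0.32,0.5, 0,0,0,0.011,-0.006,0.34,0.5, 0,0,0,0.011,-0.006,0.36,0.5, 0,0,0,0.011,-0.006,0.36,0.5]'
python3 -m pendant '[0,0,0,0,0,0.02,0.5, 0,0,0,0,0,0.04,0.5, 0,0,0,0,0,0.055,0.5, 0,0,0,0,0,0.065,0.5, 0,0,0,0,0,0.07,0.5, 0,0,0,0,0,0.07,0.5]'
python3 -c "
from h import *
go([.529,-.232,.0111],91)"
```

```text
t: 14.0
tool_pos: [0.5292, -0.2328, 0.0333]
tool_rot: [0.032, -3.141, -0.0]
contact_force: [0.3, 0.5, -3.7]
opening: 0.0588
grip_force: 67.2
t: 14.75
tool_pos: [0.5294, -0.2329, 0.0126]
tool_rot: [0.032, -3.141, -0.0]
contact_force: [0.3, -0.2, -4.4]
opening: 0.0589
grip_force: 67.2
t 14.75 pos [ 0.5294 -0.2329  0.0126] open 0.0589 turn [ 0.    -0.     0.005] shift [0.001 0.003 0.005]
```

Down the last 1.5 mm, release, wait, then lift.

```bash
python3 -m pendant '[0,0,0,0,0,0.005,0.5, 0,0,0,0,0,0.005,0.5, 0,0,0,0,0,0.005,0.75, 0,0,0,0,0,0.005,1, 0,0,0,0,0,0.005,1, 0,0,0,0,0,0.005,1, 0,0,0,0,0,0.005,1, 0,0,0,0,0,0.005,1, 0,0,0,0,0,0.005,1]'
python3 -m pendant '[0,0,0,0,0,-0.02,1, 0,0,0,0,0,-0.1,1, 0,0,0,0,0,-0.25,1, 0,0,0,0,0,-0.42,1, 0,0,0,0,0,-0.6,1, 0,0,0,0,0,-0.8,1, 0,0,0,0,0,-0.95,0.5, 0,0,0,0,0,-0.95,0, 0,0,0,0,0,-0.95,0]'
python3 - <<'E'
from h import *
go([.74,-.23,.31],91)
for n in("top","side"):
    d=grab(n); save(d,f'pics/{n}4.png'); np.savez(f'{n}4.npz',**d)
    if n=="top": q=d
a=cv2.imread('pics/side4.png')[150:310,240:400]; cv2.imwrite('pics/s4c.png',cv2.resize(a,(560,560),interpolation=cv2.INTER_CUBIC))
P=cloud(q); u=(P[...,2]>.06)&(P[...,0]>.6)&(P[...,0]<.72)&(P[...,1]>-.31)&(P[...,1]<-.15)&(P[...,2]<.26)
c=P[u]; print(len(c),np.percentile(c,[1,50,99],axis=0).round(3))
E
```

```text
t: 15.88
tool_pos: [0.5294, -0.2329, 0.0111]
tool_rot: [0.032, -3.141, -0.0]
contact_force: [0.3, 0.1, -0.3]
opening: 0.0856
grip_force: 0.0
t: 17.0
tool_pos: [0.5291, -0.2327, 0.2956]
tool_rot: [0.032, -3.141, -0.0]
contact_force: [-0.8, 0.2, -1.1]
opening: 0.0321
grip_force: 0.0
t 17.0 pos [ 0.5291 -0.2327  0.2956] open 0.0321 turn [ 0.001 -0.001  0.005] shift [-0.703 -0.005 -0.048]
1398 [[ 0.618 -0.251  0.062]
 [ 0.639 -0.2    0.184]
 [ 0.662 -0.157  0.245]]
```

View pics/s4c.png

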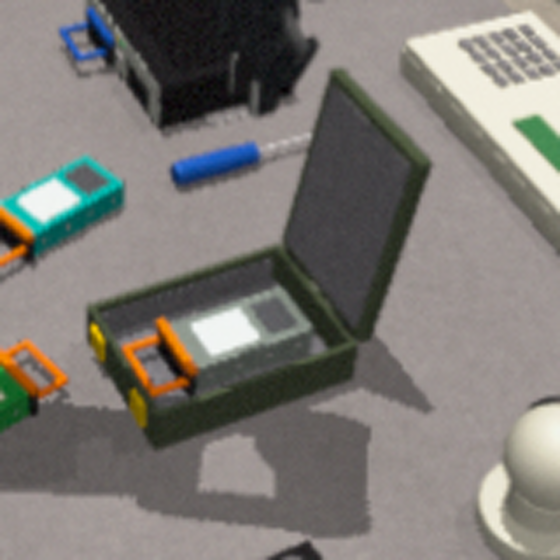

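The crop shows the cartridge flat inside the case with its handle just inside the near wall and the lid upright, leaning back. Next I go over the lid and down behind it.

```bash
python3 -m pendant '[0,0,0,-0.05,0,-0.08,0, 0,0,0,-0.17,0,-0.1,0, 0,0,0,-0.32,0,-0.1,0, 0,0,0,-0.47,0,-0.1,0, 0,0,0,-0.6,0,-0.1,0, 0,0,0,-0.69,0,-0.1,0, 0,0,0,-0.69,0,-0.1,0, 0,0,0,-0.69,0,0.05,0, 0,0,0,-0.69,0,0.2,0, 0,0,0,-0.69,0,0.3,0, 0,0,0,-0.69,0,0.3,0]'
```

```text
t: 18.48
tool_pos: [0.7332, -0.228, 0.2009]
tool_rot: [0.031, -3.133, -0.005]
contact_force: [-0.9, -0.1, -0.1]
opening: 0.0001
grip_force: 0.0
```

```bash
python3 -m pendant '[0,0,0,0.05,0,0,0, 0,0,0,0.12,0,0.005,0, 0,0,0,0.19,0,0.01,0, 0,0,0,0.26,0,0.013,0, 0,0,0,0.32,0,0.016,0, 0,0,0,0.38,0,0.02,0, 0,0,0,0.45,0,0.03,0, 0,0,0,0.52,0,0.04,0, 0,0,0,0.576,0,0.06,0, 0,0,0,0.576,0,0.06,0, 0,0,0,0.576,0,0.06,0]'
python3 -c "
from h import *
go([.5275,-.228,.162],91)
go([.5005,-.228,.133],91)
go([.4825,-.228,.0985],91)
go([.4735,-.228,.060],91)
d=grab('side'); save(d,'pics/s5.png')
a=cv2.imread('pics/s5.png')[100:310,220:430]; cv2.imwrite('pics/s5c.png',cv2.resize(a,(560,560),interpolation=cv2.INTER_CUBIC))"
```

```text
t: 19.85
tool_pos: [0.5642, -0.2326, 0.1897]
tool_rot: [-0.032, 3.139, -0.002]
contact_force: [0.1, -0.2, -0.1]
opening: -0.0
grip_force: 0.0
t 19.85 pos [ 0.5642 -0.2326  0.1897] open -0.0 turn [-0.002  0.004  0.005] shift [0.122 0.018 0.092]
t 19.85 pos [ 0.5642 -0.2326  0.1897] open -0.0 turn [-0.002  0.004  0.005] shift [0.212 0.02  0.188]
t 19.85 pos [ 0.5642 -0.2326  0.1897] open -0.0 turn [-0.002  0.004  0.005] shift [0.273 0.021 0.303]
t 19.85 pos [ 0.5642 -0.2326  0.1897] open -0.0 turn [-0.002  0.004  0.005] shift [0.303 0.022 0.432]
```

View pics/s5c.png

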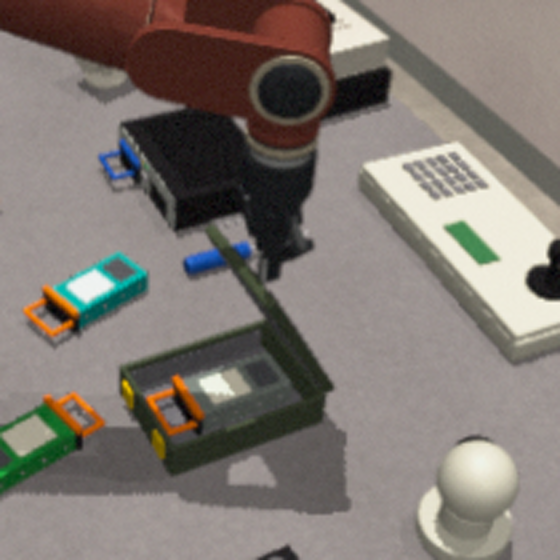

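The crop shows the lid pushed past upright (about 55°) with the fingers behind it at (268,270). The cartridge is undisturbed. I'll continue the arc until it shuts.

```bash
python3 -m pendant '[0,0,0,0.04,0,0.03,0, 0,0,0,0.08,0,0.06,0, 0,0,0,0.122,0,0.095,0, 0,0,0,0.165,0,0.14,0, 0,0,0,0.212,0,0.19,0, 0,0,0,0.245,0,0.24,0, 0,0,0,0.273,0,0.303,0, 0,0,0,0.29,0,0.36,0, 0,0,0,0.303,0,0.405,0, 0,0,0,0.303,0,0.425,0, 0,0,0,0.303,0,0.435,0, 0,0,0,0.303,0,0.438,0]'
python3 -m pendant '[0,0,0,0,0,0.005,0, 0,0,0,0,0,0.005,0]'
```

```text
t: 21.4
tool_pos: [0.4718, -0.2337, 0.0597]
tool_rot: [0.033, -3.136, -0.004]
contact_force: [-15.2, 8.3, 26.1]
opening: 0.0003
grip_force: 12.9
t: 21.65
tool_pos: [0.4718, -0.2338, 0.0596]
tool_rot: [0.033, -3.135, -0.004]
contact_force: [-17.5, 10.0, 31.5]
opening: -0.0
grip_force: 15.3
```

Firm stop at the shut height (about 31 N). Lift off and check.

```bash
python3 -m pendant '[0,0,0,0,0,-0.02,0, 0,0,0,0,0,-0.1,0, 0,0,0,0,0,-0.25,0, 0,0,0,0,0,-0.42,0, 0,0,0,0.1,0,-0.6,0, 0,0,0,0.2,0,-0.6,0, 0,0,0,0.2,0,-0.6,0]'
python3 - <<'E'
from h import *
d=grab('side'); save(d,'pics/s6.png'); P=cloud(d)
d2=grab('wrist')
for n,Q in(("side",P),("wrist",cloud(d2))):
    m=(Q[...,2]>.04)&(Q[...,2]<.1)&(Q[...,0]>.43)&(Q[...,0]<.6)&(Q[...,1]>-.29)&(Q[...,1]<-.17)
    q=Q[m]; 
    if len(q)>50: print(n,len(q),np.percentile(q[:,2],[2,50,98]), np.linalg.lstsq(np.c_[q[:,:2],np.ones(len(q))],q[:,2],rcond=None)[0])
E
```

```text
t: 22.52
tool_pos: [0.4123, -0.2356, 0.2361]
tool_rot: [-0.03, 3.14, -0.002]
contact_force: [0.3, 0.4, -0.1]
opening: -0.0004
grip_force: 0.0
side 1514 [0.05716447 0.06178701 0.06695462] [0.00314348 0.00210043 0.0607007 ]
wrist 6002 [0.0578089  0.05938258 0.06253379] [ 0.00495749 -0.00105347  0.05703263]
```

View pics/s6.png

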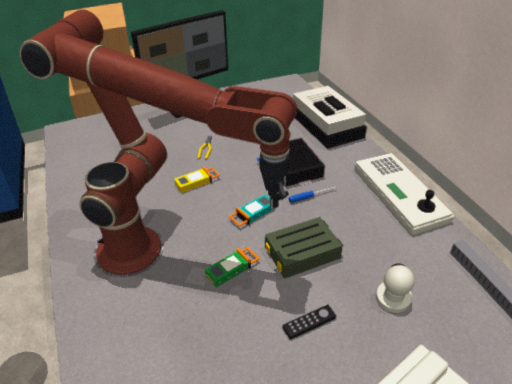

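The lid is shut: its top is level to within 0.005 rad at z≈0.060, seen at (303,245). The bystanders are in place and the robot is clear.

```bash
python3 -c "
from station import ctrl
print(ctrl.finish_job())"
```

```text
the job is handed in; nothing more can be done
None
```

The orange-handled cartridge lies flat in the case with the lid fully shut, the blue cartridge and the bystanders were left alone, and the job is handed in at about 22.6 s; no verdict came back.

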